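# Fence the board edge and open the glue

## Task

Get the plywood backing board ready for gluing: lay the aluminium straightedge flat on the desk, flush along the long edge of the board that faces the robot with neither end sticking out past the board, and let go of it. Then open the glue bottle: press its push-and-turn safety cap down, twist it anticlockwise while pressed until it comes free, and lift it off. Finish still holding the cap level in the gripper, straight above the bottle and about 5 cm clear of it, with the straightedge still flush and the other things on the desk left where they were.

Things in the scene. Friction and masses are not known exactly. Their poses are not given: they have to be found in the camera images.
- board: flat plywood board fixed on the desk, 240 mm long (its y), 120 mm deep (its x), 8 mm thick. Origin at desk height at the middle of the long edge that faces the robot; that edge runs along its y axis; x points away from the edge into the board, z up.
- straight_center (a point): centre of the loose aluminium straightedge (axes as the straightedge's: y along its length, x across, z up), 18 mm above its underside, so 18 mm above the desk when it lies flat. See straight for its shape.
- straight: the same straightedge, origin at the centre of its underside: flat base 180 mm long (y), 40 mm wide (x), 6 mm thick, about 0.16 kg, with a raised grip ridge along its middle 160 mm long, 14 mm wide, rising to 36 mm above the underside; pinch the ridge across its width from above. Symmetrical: either long side can go against the board. Laid flush, its centre is 20 mm from the board's edge, on the robot's side.
- bottle: amber glue bottle, 54 mm across with a narrower neck, wedged in a square 90 mm dark wooden holder 28 mm high that is fixed to the desk: neither turns or moves. Origin on the bottle's axis at desk height; z up.
- bottle_top (a point): point on the bottle's axis 138 mm above the desk, the top of the sprung seal in the bottle's mouth while the cap is locked on (the underside of the cap's top rests there; with the cap off the seal rises to 142 mm).
- cap_center (a point): centre of the loose round white ribbed cap, 56 mm across, 30 mm high, about 40 g; 15 mm above its lower rim, 127 mm above the desk when locked on the bottle. It can be gripped by its side at any yaw. It hides the bottle's neck and is clear of the bottle after rising 30 mm. How it opens: see cap.
- cap: the same cap, origin at the centre of its lower rim, z up. Two lugs lock it on. Press it straight down 4 mm or more (it stops at about 9 mm; a spring resists, 6 N at first, 10 N at 7 mm), turn it anticlockwise seen from above by 50 to 130 degrees (aim for 75) while pressed, and it lifts off. Unpressed it does not turn, turned less it does not lift, clockwise it is blocked.
- seal (a joint): height of the sprung seal under the cap, m: 0 with the cap locked on, negative when the cap is pressed down (-0.005 is 5 mm pressed), about +0.004 with the cap off.
- remote: black remote control, 150 x 44 x 18 mm; bystander, loose, leave it alone. Origin at the centre of its underside
- tape: small grey roll of tape lying flat, 48 mm across, 20 mm high; bystander, loose, leave it alone. Origin at the centre of its underside
- candle: silver candle, 44 mm across, 90 mm tall; bystander, loose, leave it alone. Origin at the centre of its underside
- stapler: stapler, 140 x 36 mm, about 50 mm high; bystander, loose, leave it alone. Origin at the centre of its underside
- mug: white mug, 80 mm across, 95 mm tall, with a handle; bystander, loose, leave it alone. Origin at the centre of its underside
- egg: wooden egg on a foot, 68 mm across, 94 mm tall; bystander, loose, leave it alone. Origin at the centre of its underside
- case: black spectacle case, 160 x 60 x 40 mm; bystander, loose, leave it alone. Origin at the centre of its underside
There are look-alikes about, which are no part of the job. Leave any green or pink look-alike of the straight alone. There is more than one size of the cap; the one meant has the size given above.

How it is judged:
By the outcome, as a careful person would: the job done as asked, in the order asked, and still so for the second after the job is handed in, while the arm keeps its last pose, push and grip.
It also fails if it takes over 56 s, if anything falls off the work surface, if the arm or the gripper's body presses on something with over 40 N, if the wrist force passes 120 N, or if a joint passes its speed limit or range.

## Robot

A 6-joint arm with a two-finger parallel gripper is mounted at the origin on the work surface. World frame = base frame: x ahead of the robot, y to its left, z up, the work surface at z = 0. Lengths are in m, angles in rad, forces in N, time in s.
With the tool pointing down it reaches from about 0.3 to 0.775 m from the base axis. Payload 14.6 kg.
Tool frame: the origin (TCP) lies on the centre line of the jaws, within the pads' length; the fingertips stand ctrl.tcp_to_tips ahead of it and the grasp point (between the pads) lies 2 mm behind it (ctrl.tcp_to_tips is the distance from the TCP to the fingertips, in m); z points along the fingers, y is the line along which they close (so a half turn about z gives the same grasp; the last joint's range is limited). The gripper opens to 94 mm and grips with 3 to 60 N. Pads are 16 mm wide; open, the fingers measure 119 mm over their backs; the gripper's body (75 mm by 177 mm) begins 78 mm behind the grasp point.
Start: joints at [1.146, 0.3, 1.521, -0, 1.321, -0.067], TCP at [0.193, 0.515, 0.222] pointing down, gripper open.
Joint ranges: [-3.03, 3.03], [-0.79, 2.21], [0.23, 2.52], [-1.04, 4.18], [0, 3.07], [-2.55, 2.55]. Speed limits (rad/s): [2.22, 2.22, 2.57, 3.14, 3.14, 3.14].

## Interface

Orientations are given as [roll, pitch, yaw] about the fixed x, y, z axes, in that order (R = Rz(yaw) Ry(pitch) Rx(roll)).
In Python, from station import telemetry, viewer, hand_in, ctrl gives the robot as it stands.
- The arm moves only by the tool step_arm, never from a script. Its argument "plan" is a list of rows, each an object of numbers: "dx", "dy", "dz": the shift along the tool's x, y, z scaled (see below); "rx", "ry", "rz": the turn, a rotation vector about the tool's x, y, z scaled (see below); "claw": the closure, from 0 (fully open) to 1 (shut). In form: [{"dx": .., "dy": .., "dz": .., "rx": .., "ry": .., "rz": .., "claw": ..}, ...]. A call has 1 to 10 rows; each row shifts and turns the commanded pose from where the row before left it, along the tool's axes as they then stand; what a row does not reach is not made up. The controller multiplies each number of a shift by 0.1 m and each number of a turn by 90 degrees. A row lasts 1/10 s, in which the tool goes at most 50 mm and 8.59 degrees, less where a joint would pass 70% of its speed; a pose out of reach is approached as far as the arm can. A call with a number of a shift or a turn outside -1 to 1 is refused whole. A call with a gripper value outside its range is refused whole. The fingers move at their own pace and stop on an object; "grip_force" is the grip in N (left out, the last holds). Time passes only in rows, so rows that do not move let the fingers close. It gives the time, the measured TCP pose, the force, the opening and the grip force at its end, in the units of the state.
- telemetry.get_obs(): the state, without advancing time (a new reading comes with each control period).
- viewer.camera(name): name is "scene" or "top"; returns a dict with "img" (384x512x3 uint8, red, green, blue), "z_map" (384x512 float32, m along the optical axis (not along the pixel's ray), 0 where there is no reading), "fx", "fy", "cx", "cy" (pixels), "R" (3x3) and "t" (3): a world point X has camera coordinates R X + t. Camera axes: x right, y down, z forward; pixel columns grow to the right and rows downward; lengths in m; the calibration is good to about 2 mm. A picture is of the moment at which its call begins.
- hand_in(): hands the job in; it is judged then, once.
Trained networks look in a picture, given as the dict that the camera call returned (one of the last four; its "shot" number tells which), for a name from the list of things; names that differ only in an ending like _2 or _b are one class to them, and where a whole thing is asked for, a point or a joint stands for the part that bears it (a point fixed in the world has none). Each returns a list of dicts, best first, with "score" (0 to 1); they miss things now and then, are a little off and sometimes report something else, mostly with a low value. They report only what shows in the picture. A call takes as long as a camera call. They do not tell look-alikes from the thing itself.
- viewer.recognise(target, picture): "rect" ([left, top, right, bottom] in pixels, round what is visible of it).
The state is a dict: "time_s": time; "qpos": joint angles; "joint_vel": joint speeds; "tau": joint torques, N m; "ee_pos": TCP position; "eef_rot": TCP orientation; "force": force on the tool from outside, world axes, zero at the start; "moment": the same for the moment, N m; "grip_width": finger opening in m; "grip_force": force on a finger pad.
Only numpy, scipy, OpenCV 4.12 (cv2) and the standard library are available. Lean on these libraries where they do the work, as an engineer would, in place of code of your own. Each camera call takes 0.05 s, during which the arm holds its last target. There are 200 camera calls.

## Working session

There is one attempt and no reset: what is moved stays moved. The work goes in short steps, Python scripts to look and compute and a tool call to move; the robot and the scene stay as the last step left them, time stands still between calls to the robot, and variables do not carry over. Pictures are saved under pics/ and viewed, at most 10 in all, crops included, and the job is handed in when it is done.

Besides the shell and the picture viewer there is one more tool, called after "Request:" as name([rows], argument=value, ...), one row to a line, values as JSON. step_arm: Moves the arm, as the interface text tells. Shifts and turns lie within -1 to 1; 1 stands for 0.1 m of shift or 90 degrees of turn. Its arguments: {"type":"object","properties":{"plan":{"type":"array"},"grip_force":{"type":"number"}},"required":["plan"]}

```bash
mkdir -p pics; ls
cat > h.py <<'E'
import numpy as np,cv2
from station import telemetry,viewer,ctrl
def cloud(p):
    z=p["z_map"];h,w=z.shape;u,v=np.meshgrid(np.arange(w),np.arange(h))
    c=np.stack([(u-p["cx"])/p["fx"]*z,(v-p["cy"])/p["fy"]*z,z],-1)
    X=(c-np.array(p["t"]))@np.array(p["R"]); X[z==0]=np.nan
    return X
E
python3 - <<'E'
from h import *
o=telemetry.get_obs(); print(o["time_s"],o["ee_pos"],o["eef_rot"],o["force"],ctrl.tcp_to_tips)
for n in("scene","top"):
    p=viewer.camera(n); cv2.imwrite(f"pics/{n}.png",cv2.resize(p["img"][...,::-1],(800,600)))
    X=cloud(p); np.savez(f"{n}.npz",X=X,img=p["img"])
    for t in("board","straight","bottle","cap"):
        for d in viewer.recognise(t,p)[:5]:
            l,a,r,b=map(int,d["rect"]);c=X[(a+b)//2,(l+r)//2]
            print(n,t,round(d["score"],2),[l,a,r,b],c.round(3))
E
```

```text
pics
0.0 [0.19251905 0.51494359 0.22188765] [-3.14042847e+00 -8.94629333e-05  2.78378180e+00] [ 0.80241956 -0.60242009 -0.42020347] 0.017
scene board 0.71 [247, 268, 341, 339] [0.678 0.277 0.005]
scene board 0.4 [302, 238, 363, 272] [0.492 0.263 0.023]
scene straight 0.96 [348, 198, 371, 246] [0.346 0.253 0.034]
scene straight 0.78 [300, 235, 362, 274] [0.493 0.259 0.026]
scene straight 0.57 [238, 146, 291, 172] [ 0.324 -0.157  0.011]
scene bottle 0.81 [176, 177, 211, 210] [ 0.611 -0.202  0.034]
scene cap 0.87 [204, 155, 229, 181] [ 0.488 -0.224  0.041]
scene cap 0.6 [265, 177, 302, 212] [0.405 0.    0.016]
top board 0.8 [124, 129, 199, 178] [0.671 0.28  0.008]
top straight 0.83 [139, 194, 194, 221] [0.494 0.253 0.035]
top straight 0.82 [150, 232, 186, 289] [0.331 0.242 0.033]
top straight 0.76 [271, 246, 327, 280] [ 0.322 -0.164  0.035]
top straight 0.74 [298, 162, 329, 195] [ 0.582 -0.201  0.088]
top bottle 0.59 [299, 159, 331, 191] [ 0.583 -0.198  0.143]
top cap 0.95 [307, 203, 335, 226] [ 0.474 -0.233  0.042]
top cap 0.83 [313, 157, 332, 183] [ 0.597 -0.218  0.146]
top cap 0.35 [83, 194, 96, 237] [0.468 0.483 0.047]
```

View pics/top.png

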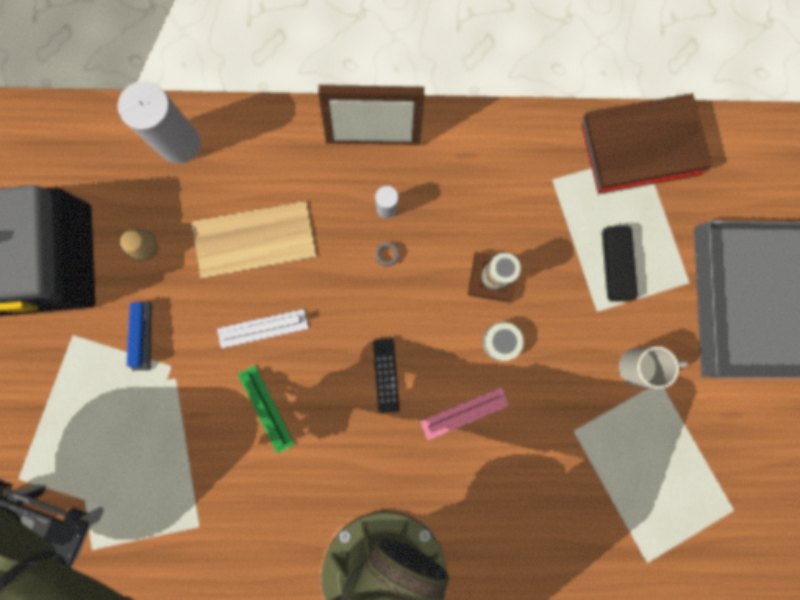

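View pics/scene.png

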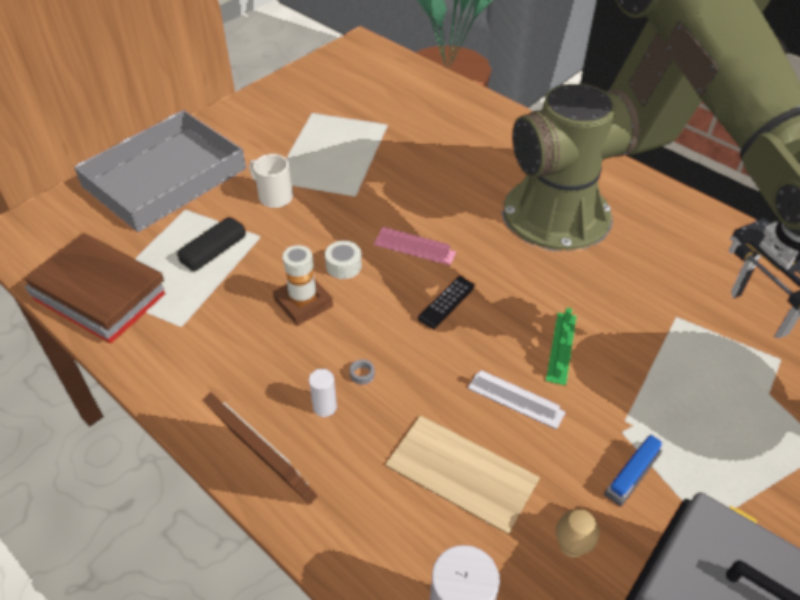

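The candidates for the straightedge, in top-view pixels (800x600), are silver (263,328), green (265,408) and pink (465,413). The silver one fits, since green and pink are excluded. The candidates for the cap are the one on the bottle (503,270) and a larger loose one on the desk (503,341). The one on the bottle fits. I'll measure both and check them in one crop.

```bash
cat > m.py <<'E'
from h import *
def rect(P):
    (c,s,a)=cv2.minAreaRect((P[:,:2]*1000).astype(np.float32)); b=cv2.boxPoints((c,s,a))
    e=[b[1]-b[0],b[2]-b[1]]; L=max(e,key=np.linalg.norm)
    return np.round(c,1),np.round(sorted(s),1),round(np.degrees(np.arctan2(L[1],L[0]))%180,1)
def sel(X,x0,x1,y0,y1,z0,z1):
    with np.errstate(all="ignore"):
        return (X[...,0]>x0)&(X[...,0]<x1)&(X[...,1]>y0)&(X[...,1]<y1)&(X[...,2]>z0)&(X[...,2]<z1)
def big(m):
    n,l,s,_=cv2.connectedComponentsWithStats(m.astype(np.uint8)); return l==1+np.argmax(s[1:,4]) if n>1 else m
E
python3 - <<'E'
from m import *
for n in("top","scene"):
    d=np.load(n+".npz");X=d["X"];img=d["img"].astype(int)
    dk=X[sel(X,.4,.55,.0,.12,-.03,.03)]; print(n,"desk z",np.median(dk[:,2]).round(4))
    for nm,b in dict(board=(.58,.77,.13,.42,.0045,.015),ridge=(.42,.56,.14,.36,.028,.045),base=(.42,.56,.14,.36,.003,.05),cap=(.53,.66,-.29,-.15,.135,.16),cap2=(.42,.53,-.29,-.17,.03,.06)).items():
        m=big(sel(X,*b)); P=X[m]
        print(nm,m.sum(),*rect(P),"z",np.percentile(P[:,2],[5,50,95]).round(4),"mean",P.mean(0).round(4))
p=cv2.imread("pics/top.png");a=cv2.resize(p[200:390,180:330],(400,507));b=cv2.resize(p[220:380,440:560],(380,507))
cv2.imwrite("pics/crop.png",np.hstack([a,b]))
E
```

```text
top desk z 0.0003
board 2544 [673.9 276.8] [131.9 244.2] 98.8 z [0.0052 0.0082 0.0119] mean [0.6734 0.2769 0.0083]
ridge 241 [488.4 253.7] [ 14.2 160.9] 103.0 z [0.0313 0.0354 0.0393] mean [0.4882 0.2531 0.0355]
base 685 [485.9 252.6] [ 52.5 187. ] 103.9 z [0.0036 0.008  0.0381] mean [0.4873 0.2517 0.017 ]
cap 291 [ 596.1 -220.5] [54.5 54.9] 26.3 z [0.1387 0.1423 0.1455] mean [ 0.5955 -0.2202  0.1422]
cap2 464 [ 463.4 -237.7] [72.6 76. ] 90.2 z [0.0369 0.0411 0.045 ] mean [ 0.4628 -0.2366  0.041 ]
scene desk z 0.0004
board 3193 [673.1 274. ] [128.1 244.8] 101.7 z [0.0051 0.008  0.0119] mean [0.6757 0.2801 0.0082]
ridge 294 [488.9 253. ] [ 18.8 158.7] 102.3 z [0.0292 0.035  0.0395] mean [0.4898 0.2554 0.0347]
base 817 [486.5 251.9] [ 67.  183.8] 105.7 z [0.0037 0.0173 0.0382] mean [0.4935 0.2569 0.0196]
cap 207 [ 597.2 -219.7] [53.3 57. ] 42.9 z [0.1367 0.1414 0.1455] mean [ 0.5978 -0.2191  0.1415]
cap2 321 [ 463.4 -237.8] [72.8 79.3] 37.6 z [0.0338 0.0409 0.0455] mean [ 0.4659 -0.2348  0.0405]
```

View pics/crop.png

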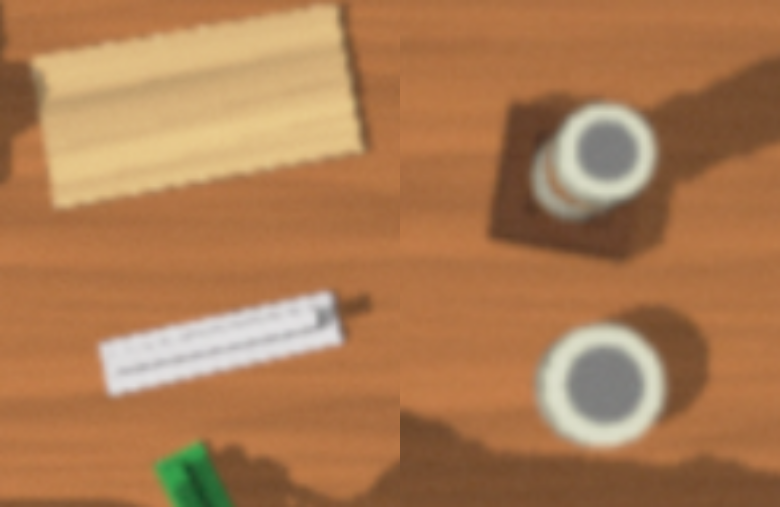

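The crop confirms both: the silver straightedge and the 55 mm cap on the bottle (the loose cap is about 73 mm). Next I'll fit the board's near edge precisely and plan the approach.

```bash
cat >> h.py <<'E'
from scipy.spatial.transform import Rotation as Ro
import json
def rows(pos,yaw_deg,n,claw=0.,tilt_fix=True):
    """n equal rows from present measured pose to pos / tool-down yaw; shift in tool axes before each turn"""
    o=telemetry.get_obs(); R=Ro.from_euler("xyz",o["eef_rot"]); T=Ro.from_euler("xyz",[180,0,yaw_deg],degrees=True)
    w=(R.inv()*T).as_rotvec()/n; d=(np.array(pos)-o["ee_pos"])/n; out=[]
    for i in range(n):
        s=R.inv().apply(d)/.1; r=w/(np.pi/2)
        out.append({k:round(float(v),3) for k,v in zip(("dx","dy","dz","rx","ry","rz"),[*s,*r]) if abs(v)>=.0005}|{"claw":claw})
        R=R*Ro.from_rotvec(w)
    print(json.dumps(out))
def unproj(p,u,v,z):
    R=np.array(p["R"]);C=-R.T@np.array(p["t"]); d=np.stack([(u-p["cx"])/p["fx"],(v-p["cy"])/p["fy"],np.ones(len(u))],-1)@R
    return C+d*((z-C[2])/d[:,2])[:,None]
E
python3 - <<'E'
from h import *
for n in("top","scene"):
    p=viewer.camera(n); im=cv2.GaussianBlur(p["img"],(0,0),.7).astype(float); X=cloud(p)
    f=im[...,2]/(im[...,0]+1)   # blue/red: board paler than desk
    bm=np.s_[140:170,130:190] if n=="top" else np.s_[285:315,265:320]
    hi=np.median(f[bm]); l,a,r,b=map(int,viewer.recognise("board",p)[0]["rect"])
    lo=np.median(f[max(0,a-12):b+12,l-12:r+12][f[max(0,a-12):b+12,l-12:r+12]<hi*.75]); th=(hi+lo)/2
    m=np.zeros(f.shape,np.uint8); s=np.s_[a-8:b+8,l-8:r+8]; m[s]=(f[s]>th)
    m=cv2.morphologyEx(m,cv2.MORPH_OPEN,np.ones((3,3)))
    k,lab,st,_=cv2.connectedComponentsWithStats(m); m=(lab==1+np.argmax(st[1:,4])).astype(np.uint8)
    c=max(cv2.findContours(m,0,cv2.CHAIN_APPROX_NONE)[0],key=cv2.contourArea)[:,0].astype(float)
    P=unproj(p,c[:,0],c[:,1],.008)[:,:2]*1000
    C,sz,A=cv2.minAreaRect(P.astype(np.float32)); print(n,hi,lo,C,sz,A)
    px=abs(np.array(p["z_map"])[200,200]/p["fx"]*1000)
    for th0 in [0]:
        e=np.array([-np.sin(np.radians(10)),np.cos(np.radians(10))]);nn=np.array([e[1],-e[0]])
        q=P-np.array(C); t=q@e;s=q@nn
        for side in(-1,1):
            k=(np.abs(t)<105)&(s*side>45); co=np.polyfit(t[k],s[k],1); r0=s[k]-np.polyval(co,t[k]);
            print("side",side,k.sum(),"offset",co[1].round(2),"dir deg",round(100-np.degrees(np.arctan(co[0])),2),"rms",r0.std().round(2))
        print("ends",np.percentile(t[np.abs(s)<45],[3,97]).round(1),"px mm",px.round(2))
rows((.489,.253,.15),102.7,8)
E
```

```text
top 0.5825688073394495 0.3850574712643678 (672.2977294921875, 276.33740234375) (123.40933227539062, 245.52740478515625) 11.236310005187988
side -1 64 offset -59.96 dir deg 101.25 rms 0.94
side 1 64 offset 59.86 dir deg 101.11 rms 1.0
ends [-122.5  121.8] px mm 3.23
scene 0.6844444444444444 0.45952770952770955 (673.0579833984375, 276.68280029296875) (124.73917388916016, 243.01071166992188) 11.116873741149902
side -1 67 offset -61.02 dir deg 101.15 rms 0.82
side 1 69 offset 60.11 dir deg 101.08 rms 0.87
ends [-121.7  120.9] px mm 3.21
[{"dx": -0.462, "dy": -0.177, "dz": 0.091, "rz": 0.079, "claw": 0.0}, {"dx": -0.48, "dy": -0.119, "dz": 0.091, "rz": 0.079, "claw": 0.0}, {"dx": -0.491, "dy": -0.058, "dz": 0.091, "rz": 0.079, "claw": 0.0}, {"dx": -0.495, "dy": 0.003, "dz": 0.091, "rz": 0.079, "claw": 0.0}, {"dx": -0.49, "dy": 0.064, "dz": 0.091, "rz": 0.079, "claw": 0.0}, {"dx": -0.479, "dy": 0.124, "dz": 0.091, "rz": 0.079, "claw": 0.0}, {"dx": -0.46, "dy": 0.182, "dz": 0.091, "rz": 0.079, "claw": 0.0}, {"dx": -0.434, "dy": 0.238, "dz": 0.091, "rz": 0.079, "claw": 0.0}]
```

Request:
step_arm([
  {"dx":-0.46,"dy":-0.18,"dz":0.09,"rz":0.079,"claw":0},
  {"dx":-0.48,"dy":-0.12,"dz":0.09,"rz":0.079,"claw":0},
  {"dx":-0.49,"dy":-0.06,"dz":0.09,"rz":0.079,"claw":0},
  {"dx":-0.495,"dy":0.0,"dz":0.09,"rz":0.079,"claw":0},
  {"dx":-0.49,"dy":0.06,"dz":0.09,"rz":0.079,"claw":0},
  {"dx":-0.48,"dy":0.12,"dz":0.09,"rz":0.079,"claw":0},
  {"dx":-0.46,"dy":0.18,"dz":0.09,"rz":0.079,"claw":0},
  {"dx":-0.43,"dy":0.24,"dz":0.09,"rz":0.079,"claw":0},
  {"claw":0},
])

```text
$.plan[0]: bad value
```

Run:
```python
from h import *
rows((.4885,.2533,.032),102.7,5)
```

```text
[{"dx": -0.738, "dy": -0.283, "dz": 0.381, "rz": 0.126, "claw": 0.0}, {"dx": -0.779, "dy": -0.132, "dz": 0.381, "rz": 0.126, "claw": 0.0}, {"dx": -0.79, "dy": 0.024, "dz": 0.381, "rz": 0.126, "claw": 0.0}, {"dx": -0.77, "dy": 0.179, "dz": 0.381, "rz": 0.126, "claw": 0.0}, {"dx": -0.719, "dy": 0.327, "dz": 0.381, "rz": 0.126, "claw": 0.0}]
```

Request:
step_arm([
  {"dx":-0.46,"dy":-0.18,"dz":0.09,"rx":0,"ry":0,"rz":0.079,"claw":0},
  {"dx":-0.48,"dy":-0.12,"dz":0.09,"rx":0,"ry":0,"rz":0.079,"claw":0},
  {"dx":-0.49,"dy":-0.06,"dz":0.09,"rx":0,"ry":0,"rz":0.079,"claw":0},
  {"dx":-0.49,"dy":0,"dz":0.09,"rx":0,"ry":0,"rz":0.079,"claw":0},
  {"dx":-0.49,"dy":0.06,"dz":0.09,"rx":0,"ry":0,"rz":0.079,"claw":0},
  {"dx":-0.48,"dy":0.12,"dz":0.09,"rx":0,"ry":0,"rz":0.079,"claw":0},
  {"dx":-0.46,"dy":0.18,"dz":0.09,"rx":0,"ry":0,"rz":0.079,"claw":0},
  {"dx":-0.43,"dy":0.24,"dz":0.09,"rx":0,"ry":0,"rz":0.079,"claw":0},
  {"dx":0,"dy":0,"dz":0,"rx":0,"ry":0,"rz":0,"claw":0},
])

```text
time_s: 1.6
ee_pos: [0.4889, 0.2495, 0.1494]
eef_rot: [-3.14, 0.001, 1.782]
force: [0.4, 0.2, 0.3]
grip_width: 0.0939
grip_force: 0.0
```

Run:
```python
from h import *
rows((.4885,.2533,.032),102.7,5)
```

```text
[{"dx": 0.008, "dy": 0.001, "dz": 0.235, "rz": -0.001, "claw": 0.0}, {"dx": 0.008, "dy": 0.001, "dz": 0.235, "rz": -0.001, "claw": 0.0}, {"dx": 0.008, "dy": 0.001, "dz": 0.235, "rz": -0.001, "claw": 0.0}, {"dx": 0.008, "dy": 0.001, "dz": 0.235, "rz": -0.001, "claw": 0.0}, {"dx": 0.008, "dy": 0.001, "dz": 0.235, "rz": -0.001, "claw": 0.0}]
```

Request:
step_arm([
  {"dx":0.01,"dy":0,"dz":0.3,"rx":0,"ry":0,"rz":0,"claw":0},
  {"dx":0.01,"dy":0,"dz":0.3,"rx":0,"ry":0,"rz":0,"claw":0},
  {"dx":0.01,"dy":0,"dz":0.3,"rx":0,"ry":0,"rz":0,"claw":0},
  {"dx":0.01,"dy":0,"dz":0.28,"rx":0,"ry":0,"rz":0,"claw":0},
  {"dx":0,"dy":0,"dz":0,"rx":0,"ry":0,"rz":0,"claw":0},
  {"dx":0,"dy":0,"dz":0,"rx":0,"ry":0,"rz":0,"claw":1},
  {"dx":0,"dy":0,"dz":0,"rx":0,"ry":0,"rz":0,"claw":1},
  {"dx":0,"dy":0,"dz":0,"rx":0,"ry":0,"rz":0,"claw":1},
  {"dx":0,"dy":0,"dz":0,"rx":0,"ry":0,"rz":0,"claw":1},
  {"dx":0,"dy":0,"dz":0,"rx":0,"ry":0,"rz":0,"claw":1},
], grip_force=25)

```text
time_s: 2.6
ee_pos: [0.4855, 0.2573, 0.0333]
eef_rot: [3.141, -0.0, 1.791]
force: [0.2, 0.1, -1.1]
grip_width: 0.0571
grip_force: 0.0
```

Run:
```python
from h import *
print(telemetry.get_obs())
rows((.4885,.2533,.032),102.7,5)
```

```text
{'time_s': 2.6, 'qpos': array([4.20708038e-01, 5.28637330e-01, 1.68375359e+00, 8.74793113e-06,
       9.28307337e-01, 2.00476324e-01]), 'joint_vel': array([-0.00128358,  0.00549851,  0.00193208, -0.00111161, -0.0018365 ,
        0.00191165]), 'tau': array([ 2.47205287e-02, -5.85601652e+01, -2.79475075e+01,  6.16542622e-02,
        6.72824841e-03, -6.02213331e-04]), 'ee_pos': array([0.4854566 , 0.25730234, 0.03327603]), 'eef_rot': array([ 3.14071757e+00, -1.84974246e-04,  1.79102288e+00]), 'force': array([ 0.22105909,  0.05422663, -1.12761775]), 'moment': array([-0.01591762,  0.07437407,  0.0498235 ]), 'grip_force': 0.0, 'grip_width': 0.05712363716385238}
[{"dx": -0.009, "dy": 0.004, "dz": 0.003, "claw": 0.0}, {"dx": -0.009, "dy": 0.004, "dz": 0.003, "claw": 0.0}, {"dx": -0.009, "dy": 0.004, "dz": 0.003, "claw": 0.0}, {"dx": -0.009, "dy": 0.004, "dz": 0.003, "claw": 0.0}, {"dx": -0.009, "dy": 0.004, "dz": 0.003, "claw": 0.0}]
```

Request:
step_arm([
  {"dx":-0.045,"dy":0.02,"dz":0.01,"rx":0,"ry":0,"rz":0,"claw":1},
  {"dx":0,"dy":0,"dz":0,"rx":0,"ry":0,"rz":0,"claw":1},
  {"dx":0,"dy":0,"dz":0,"rx":0,"ry":0,"rz":0,"claw":1},
  {"dx":0,"dy":0,"dz":0,"rx":0,"ry":0,"rz":0,"claw":1},
  {"dx":0,"dy":0,"dz":0,"rx":0,"ry":0,"rz":0,"claw":1},
  {"dx":0,"dy":0,"dz":0,"rx":0,"ry":0,"rz":0,"claw":1},
  {"dx":0,"dy":0,"dz":0,"rx":0,"ry":0,"rz":0,"claw":1},
  {"dx":0,"dy":0,"dz":0,"rx":0,"ry":0,"rz":0,"claw":1},
], grip_force=25)

```text
time_s: 3.4
ee_pos: [0.4882, 0.2533, 0.0317]
eef_rot: [3.142, -0.0, 1.791]
force: [-0.2, 0.2, -0.1]
grip_width: 0.0138
grip_force: 25.0
```

Run:
```python
from h import *
print(telemetry.get_obs()["ee_pos"])
```

```text
[0.48815593 0.25330438 0.03171063]
```

Request:
step_arm([
  {"dx":0,"dy":0,"dz":-0.15,"rx":0,"ry":0,"rz":0,"claw":1},
  {"dx":-0.036,"dy":0.248,"dz":0,"rx":0,"ry":0,"rz":0.004,"claw":1},
  {"dx":-0.036,"dy":0.248,"dz":0,"rx":0,"ry":0,"rz":0.004,"claw":1},
  {"dx":-0.036,"dy":0.248,"dz":0,"rx":0,"ry":0,"rz":0.004,"claw":1},
  {"dx":-0.036,"dy":0.248,"dz":0,"rx":0,"ry":0,"rz":0.004,"claw":1},
  {"dx":0,"dy":0,"dz":0,"rx":0,"ry":0,"rz":0,"claw":1},
  {"dx":0,"dy":0,"dz":0,"rx":0,"ry":0,"rz":0,"claw":1},
  {"dx":0,"dy":0,"dz":0,"rx":0,"ry":0,"rz":0,"claw":1},
])

```text
time_s: 4.2
ee_pos: [0.5875, 0.26, 0.047]
eef_rot: [-3.141, 0.0, 1.766]
force: [-0.5, 0.3, -1.8]
grip_width: 0.0138
grip_force: 25.0
```

Run:
```python
from h import *
print(telemetry.get_obs()["ee_pos"],telemetry.get_obs()["eef_rot"])
rows((.5882,.2598,.0317),101.15,3)
```

```text
[0.58752264 0.25995792 0.04701458] [-3.14111481e+00  5.24181863e-05  1.76624098e+00]
[{"dx": -0.001, "dy": 0.002, "dz": 0.051, "claw": 0.0}, {"dx": -0.001, "dy": 0.002, "dz": 0.051, "claw": 0.0}, {"dx": -0.001, "dy": 0.002, "dz": 0.051, "claw": 0.0}]
```

Request:
step_arm([
  {"dx":0,"dy":0,"dz":0.08,"rx":0,"ry":0,"rz":0,"claw":1},
  {"dx":0,"dy":0,"dz":0.07,"rx":0,"ry":0,"rz":0,"claw":1},
  {"dx":0,"dy":0,"dz":0,"rx":0,"ry":0,"rz":0,"claw":1},
  {"dx":0,"dy":0,"dz":0,"rx":0,"ry":0,"rz":0,"claw":1},
])

```text
time_s: 4.6
ee_pos: [0.5878, 0.2599, 0.0312]
eef_rot: [-3.141, 0.0, 1.766]
force: [0.9, -0.9, -1.7]
grip_width: 0.0139
grip_force: 25.0
```

Request:
step_arm([
  {"dx":0,"dy":0.02,"dz":0,"rx":0,"ry":0,"rz":0,"claw":1},
  {"dx":0,"dy":0.02,"dz":0,"rx":0,"ry":0,"rz":0,"claw":1},
  {"dx":0,"dy":0,"dz":0,"rx":0,"ry":0,"rz":0,"claw":1},
])

```text
time_s: 4.9
ee_pos: [0.5923, 0.2607, 0.0316]
eef_rot: [3.142, -0.0, 1.766]
force: [0.0, -0.2, -2.3]
grip_width: 0.0137
grip_force: 25.0
```

Request:
step_arm([
  {"dx":0,"dy":0.01,"dz":0,"rx":0,"ry":0,"rz":0,"claw":1},
  {"dx":0,"dy":0.01,"dz":0,"rx":0,"ry":0,"rz":0,"claw":1},
  {"dx":0,"dy":0,"dz":0,"rx":0,"ry":0,"rz":0,"claw":1},
])

```text
time_s: 5.2
ee_pos: [0.5942, 0.2611, 0.0317]
eef_rot: [3.142, 0.0, 1.766]
force: [-0.3, -0.5, -2.0]
grip_width: 0.0138
grip_force: 25.0
```

Request:
step_arm([
  {"dx":0,"dy":0.01,"dz":0,"rx":0,"ry":0,"rz":0,"claw":1},
  {"dx":0,"dy":0,"dz":0,"rx":0,"ry":0,"rz":0,"claw":1},
])

```text
time_s: 5.4
ee_pos: [0.5952, 0.2613, 0.0317]
eef_rot: [3.141, -0.0, 1.766]
force: [-0.5, -1.0, -2.6]
grip_width: 0.0135
grip_force: 25.0
```

Request:
step_arm([
  {"dx":0,"dy":0.01,"dz":0.01,"rx":0,"ry":0,"rz":0,"claw":1},
  {"dx":0,"dy":0,"dz":0,"rx":0,"ry":0,"rz":0,"claw":1},
])

```text
time_s: 5.6
ee_pos: [0.5955, 0.2614, 0.0309]
eef_rot: [-3.14, 0.0, 1.766]
force: [-6.2, -1.5, 3.7]
grip_width: 0.0139
grip_force: 25.0
```

Request:
step_arm([
  {"dx":0,"dy":0.01,"dz":0,"rx":0,"ry":0,"rz":0,"claw":1},
  {"dx":0,"dy":0,"dz":0,"rx":0,"ry":0,"rz":0,"claw":1},
])

```text
time_s: 5.8
ee_pos: [0.5956, 0.2614, 0.0309]
eef_rot: [-3.137, 0.0, 1.766]
force: [-13.9, -3.2, 9.9]
grip_width: 0.0139
grip_force: 25.0
```

Run:
```python
from h import *
o=telemetry.get_obs();print(o["moment"],o["force"],o["eef_rot"])
for n in("top","scene"):
    p=viewer.camera(n)
    im=p["img"][...,::-1]; s=im[110:240,105:225] if n=="top" else im[205:345,235:375]
    cv2.imwrite(f"pics/p_{n}.png",cv2.resize(s,(400,430)))
cv2.imwrite("pics/p1.png",np.hstack([cv2.imread("pics/p_top.png"),cv2.imread("pics/p_scene.png")]))
```

```text
[-0.80079358  2.77974523  0.02345915] [-13.94836422  -3.17580019   9.93002612] [-3.13734449e+00  4.05670018e-04  1.76609689e+00]
```

View pics/p1.png

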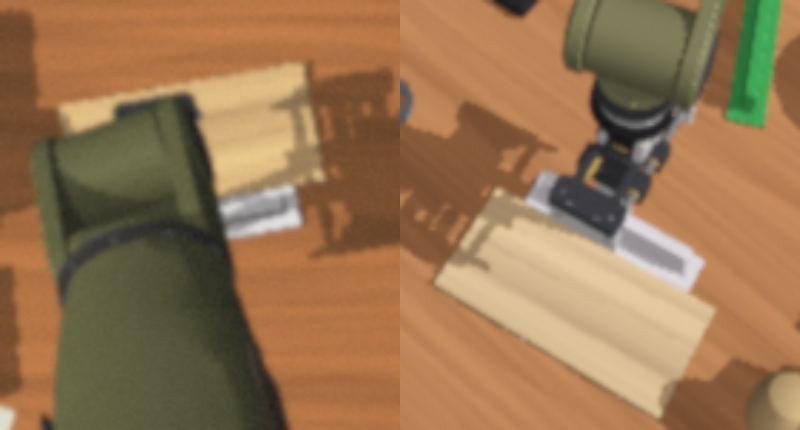

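The moment about z is about 0 at 14 N of push, so contact is even along the edge. The scene crop shows the straightedge along the near edge, inside the board ends ((530,195)–(700,275) against corners (500,190) and (713,308)). I'll ease off and release.

Request:
step_arm([
  {"dx":0,"dy":-0.012,"dz":-0.01,"rx":0,"ry":0,"rz":0,"claw":1},
  {"dx":0,"dy":0,"dz":0,"rx":0,"ry":0,"rz":0,"claw":0.5},
  {"dx":0,"dy":0,"dz":0,"rx":0,"ry":0,"rz":0,"claw":0.5},
  {"dx":0,"dy":0,"dz":0,"rx":0,"ry":0,"rz":0,"claw":0.5},
  {"dx":0,"dy":0,"dz":0,"rx":0,"ry":0,"rz":0,"claw":0.5},
])

```text
time_s: 6.4
ee_pos: [0.596, 0.2615, 0.0318]
eef_rot: [3.141, -0.0, 1.766]
force: [0.7, -0.7, -0.6]
grip_width: 0.042
grip_force: 0.0
```

Request:
step_arm([
  {"dx":0,"dy":0,"dz":-0.3,"rx":0,"ry":0,"rz":0,"claw":0.5},
  {"dx":0,"dy":0,"dz":-0.5,"rx":0,"ry":0,"rz":0,"claw":0},
  {"dx":0,"dy":0,"dz":-0.5,"rx":0,"ry":0,"rz":0,"claw":0},
  {"dx":0,"dy":0,"dz":-0.5,"rx":0,"ry":0,"rz":0,"claw":0},
  {"dx":0,"dy":0,"dz":0,"rx":0,"ry":0,"rz":0,"claw":0},
  {"dx":0,"dy":0,"dz":0,"rx":0,"ry":0,"rz":0,"claw":0},
])

```text
time_s: 7.0
ee_pos: [0.596, 0.2615, 0.2125]
eef_rot: [3.14, -0.0, 1.766]
force: [0.1, -0.7, -0.6]
grip_width: 0.0836
grip_force: 0.0
```

Run:
```python
from m import *
print(telemetry.get_obs()["qpos"])
rows((.5965,-.2200,.21),55,10)
```

```text
[ 3.57202925e-01  5.35098683e-01  1.21474311e+00 -2.31017396e-05
  1.38981012e+00  1.62056573e-01]
[{"dx": -0.472, "dy": -0.093, "dz": 0.002, "rz": 0.051, "claw": 0.0}, {"dx": -0.478, "dy": -0.055, "dz": 0.002, "rz": 0.051, "claw": 0.0}, {"dx": -0.481, "dy": -0.016, "dz": 0.002, "rz": 0.051, "claw": 0.0}, {"dx": -0.481, "dy": 0.023, "dz": 0.002, "rz": 0.051, "claw": 0.0}, {"dx": -0.478, "dy": 0.062, "dz": 0.002, "rz": 0.051, "claw": 0.0}, {"dx": -0.471, "dy": 0.1, "dz": 0.002, "rz": 0.051, "claw": 0.0}, {"dx": -0.461, "dy": 0.137, "dz": 0.002, "rz": 0.051, "claw": 0.0}, {"dx": -0.449, "dy": 0.174, "dz": 0.003, "rz": 0.051, "claw": 0.0}, {"dx": -0.433, "dy": 0.21, "dz": 0.003, "rz": 0.051, "claw": 0.0}, {"dx": -0.415, "dy": 0.244, "dz": 0.003, "rz": 0.051, "claw": 0.0}]
```

Request:
step_arm([
  {"dx":-0.47,"dy":-0.09,"dz":0,"rx":0,"ry":0,"rz":0.051,"claw":0},
  {"dx":-0.48,"dy":-0.055,"dz":0,"rx":0,"ry":0,"rz":0.051,"claw":0},
  {"dx":-0.48,"dy":-0.015,"dz":0,"rx":0,"ry":0,"rz":0.051,"claw":0},
  {"dx":-0.48,"dy":0.025,"dz":0,"rx":0,"ry":0,"rz":0.051,"claw":0},
  {"dx":-0.48,"dy":0.06,"dz":0,"rx":0,"ry":0,"rz":0.051,"claw":0},
  {"dx":-0.47,"dy":0.1,"dz":0,"rx":0,"ry":0,"rz":0.051,"claw":0},
  {"dx":-0.46,"dy":0.135,"dz":0,"rx":0,"ry":0,"rz":0.051,"claw":0},
  {"dx":-0.45,"dy":0.175,"dz":0,"rx":0,"ry":0,"rz":0.051,"claw":0},
  {"dx":-0.43,"dy":0.21,"dz":0,"rx":0,"ry":0,"rz":0.051,"claw":0},
  {"dx":-0.41,"dy":0.245,"dz":0,"rx":0,"ry":0,"rz":0.051,"claw":0},
])

```text
time_s: 8.0
ee_pos: [0.5973, -0.2209, 0.2096]
eef_rot: [-3.139, 0.001, 0.961]
force: [1.2, 0.5, -0.3]
grip_width: 0.0939
grip_force: 0.0
```

Run:
```python
from m import *
p=viewer.camera("scene");X=cloud(p)
for nm,b in dict(board=(.58,.77,.13,.42,.0045,.015),ridge=(.55,.65,.14,.36,.028,.045),cap=(.53,.66,-.29,-.15,.137,.148)).items():
    P=X[big(sel(X,*b))]; print(nm,len(P),*rect(P),P.mean(0).round(4))
cv2.imwrite("pics/a.png",cv2.resize(p["img"][205:345,235:375,::-1],(600,600),interpolation=cv2.INTER_CUBIC))
p=viewer.camera("top");X=cloud(p)
P=X[big(sel(X,.55,.65,.14,.36,.028,.045))]; print("ridge top",len(P),*rect(P))
cv2.imwrite("pics/b.png",cv2.resize(p["img"][110:240,105:225,::-1],(400,433),interpolation=cv2.INTER_CUBIC))
print(telemetry.get_obs()["ee_pos"]); rows((.5965,-.2200,.127),55,4)
```

```text
board 3395 [665.4 274.4] [147.5 243.6] 99.7 [0.6695 0.2799 0.0081]
ridge 314 [595.1 260.6] [ 18.7 160.1] 100.5 [0.5965 0.2633 0.0348]
cap 200 [ 596.7 -219.4] [52.4 59.7] 50.1 [ 0.5977 -0.2189  0.1424]
ridge top 241 [595.2 261.6] [ 14.9 159.9] 101.2
[ 0.5967321 -0.2240278  0.2090042]
[{"dx": 0.008, "dy": -0.006, "dz": 0.205, "claw": 0.0}, {"dx": 0.008, "dy": -0.006, "dz": 0.205, "claw": 0.0}, {"dx": 0.008, "dy": -0.006, "dz": 0.205, "claw": 0.0}, {"dx": 0.008, "dy": -0.006, "dz": 0.205, "claw": 0.0}]
```

View pics/a.png

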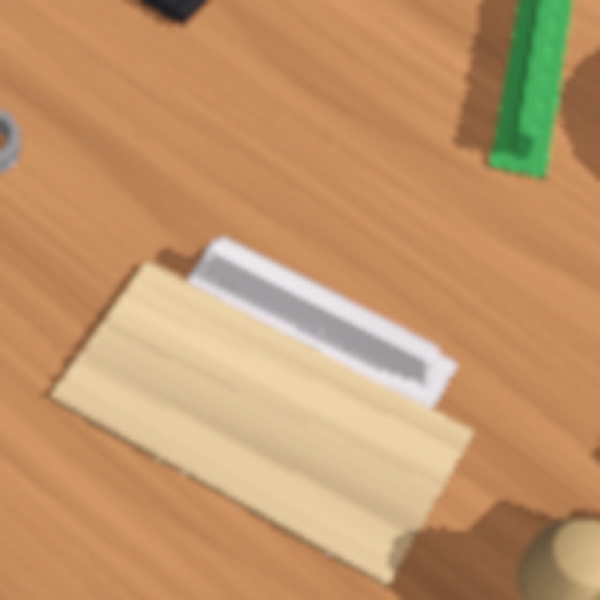

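The straightedge lies flush and parallel from (190,280) to (435,405), inside the board corners at (145,262) and (472,432). Now I'll descend on the cap.

Request:
step_arm([
  {"dx":0.033,"dy":-0.022,"dz":0.2,"rx":0,"ry":0,"rz":0,"claw":0},
  {"dx":0,"dy":0,"dz":0.2,"rx":0,"ry":0,"rz":0,"claw":0},
  {"dx":0,"dy":0,"dz":0.2,"rx":0,"ry":0,"rz":0,"claw":0},
  {"dx":0,"dy":0,"dz":0.2,"rx":0,"ry":0,"rz":0,"claw":0},
  {"dx":0,"dy":0,"dz":0,"rx":0,"ry":0,"rz":0,"claw":0},
  {"dx":0,"dy":0,"dz":0,"rx":0,"ry":0,"rz":0,"claw":0},
])

```text
time_s: 8.7
ee_pos: [0.598, -0.2146, 0.1312]
eef_rot: [-3.14, 0.0, 0.965]
force: [-1.0, 0.1, -0.6]
grip_width: 0.0939
grip_force: 0.0
```

Run:
```python
from h import *
rows((.5965,-.2200,.127),55,1)
```

```text
[{"dx": -0.053, "dy": 0.019, "dz": 0.042, "rx": -0.001, "rz": 0.003, "claw": 0.0}]
```

Request:
step_arm([
  {"dx":-0.053,"dy":0.019,"dz":0.042,"rx":0,"ry":0,"rz":0,"claw":0},
  {"dx":0,"dy":0,"dz":0,"rx":0,"ry":0,"rz":0,"claw":0},
  {"dx":0,"dy":0,"dz":0,"rx":0,"ry":0,"rz":0,"claw":0},
])

```text
time_s: 9.0
ee_pos: [0.5968, -0.2208, 0.128]
eef_rot: [3.141, -0.0, 0.965]
force: [0.5, -0.2, -0.2]
grip_width: 0.0937
grip_force: 0.0
```

Request:
step_arm([
  {"dx":0,"dy":0,"dz":0,"rx":0,"ry":0,"rz":0,"claw":1},
  {"dx":0,"dy":0,"dz":0,"rx":0,"ry":0,"rz":0,"claw":1},
  {"dx":0,"dy":0,"dz":0,"rx":0,"ry":0,"rz":0,"claw":1},
  {"dx":0,"dy":0,"dz":0,"rx":0,"ry":0,"rz":0,"claw":1},
  {"dx":0,"dy":0,"dz":0,"rx":0,"ry":0,"rz":0,"claw":1},
  {"dx":0,"dy":0,"dz":0,"rx":0,"ry":0,"rz":0,"claw":1},
], grip_force=15)

```text
time_s: 9.6
ee_pos: [0.5968, -0.2206, 0.1275]
eef_rot: [3.141, -0.0, 0.965]
force: [0.5, -0.6, -0.3]
grip_width: 0.056
grip_force: 15.0
```

Request:
step_arm([
  {"dx":0,"dy":0,"dz":0,"rx":0,"ry":0,"rz":0,"claw":1},
  {"dx":0,"dy":0,"dz":0,"rx":0,"ry":0,"rz":0,"claw":1},
  {"dx":0,"dy":0,"dz":0.02,"rx":0,"ry":0,"rz":0,"claw":1},
  {"dx":0,"dy":0,"dz":0.025,"rx":0,"ry":0,"rz":0,"claw":1},
  {"dx":0,"dy":0,"dz":0.025,"rx":0,"ry":0,"rz":0,"claw":1},
  {"dx":0,"dy":0,"dz":0,"rx":0,"ry":0,"rz":0,"claw":1},
  {"dx":0,"dy":0,"dz":0,"rx":0,"ry":0,"rz":0,"claw":1},
], grip_force=50)

```text
time_s: 10.3
ee_pos: [0.5968, -0.2206, 0.1214]
eef_rot: [3.141, -0.0, 0.965]
force: [-3.1, 1.6, 10.0]
grip_width: 0.0557
grip_force: 50.0
```

Request:
step_arm([
  {"dx":0,"dy":0,"dz":0.005,"rx":0,"ry":0,"rz":-0.04,"claw":1},
  {"dx":0,"dy":0,"dz":0,"rx":0,"ry":0,"rz":-0.06,"claw":1},
  {"dx":0,"dy":0,"dz":0,"rx":0,"ry":0,"rz":-0.06,"claw":1},
  {"dx":0,"dy":0,"dz":0,"rx":0,"ry":0,"rz":-0.06,"claw":1},
  {"dx":0,"dy":0,"dz":0,"rx":0,"ry":0,"rz":-0.06,"claw":1},
])

```text
time_s: 10.8
ee_pos: [0.5973, -0.2207, 0.1213]
eef_rot: [3.139, 0.0, 1.408]
force: [-1.0, 1.2, 9.3]
grip_width: 0.056
grip_force: 50.0
```

Run:
```python
from h import *
o=telemetry.get_obs();print(o["ee_pos"],o["eef_rot"],o["force"],o["moment"])
```

```text
[ 0.59727187 -0.22074547  0.12126711] [3.13937864e+00 4.83055965e-04 1.40848850e+00] [-1.01091     1.18745465  9.32113704] [0.00199    0.18965438 0.00593465]
```

Request:
step_arm([
  {"dx":0,"dy":0,"dz":0,"rx":0,"ry":0,"rz":-0.07,"claw":1},
  {"dx":0,"dy":0,"dz":0,"rx":0,"ry":0,"rz":-0.07,"claw":1},
  {"dx":0,"dy":0,"dz":0,"rx":0,"ry":0,"rz":-0.07,"claw":1},
  {"dx":0,"dy":0,"dz":0,"rx":0,"ry":0,"rz":-0.07,"claw":1},
  {"dx":0,"dy":0,"dz":0,"rx":0,"ry":0,"rz":-0.07,"claw":1},
  {"dx":0,"dy":0,"dz":0,"rx":0,"ry":0,"rz":-0.07,"claw":1},
  {"dx":0,"dy":0,"dz":0,"rx":0,"ry":0,"rz":-0.07,"claw":1},
  {"dx":0,"dy":0,"dz":0,"rx":0,"ry":0,"rz":-0.07,"claw":1},
  {"dx":0,"dy":0,"dz":0,"rx":0,"ry":0,"rz":0,"claw":1},
  {"dx":0,"dy":0,"dz":0,"rx":0,"ry":0,"rz":0,"claw":1},
])

```text
time_s: 11.8
ee_pos: [0.5967, -0.2207, 0.1209]
eef_rot: [-3.142, 0.001, 2.285]
force: [-4.8, 0.1, 9.0]
grip_width: 0.0558
grip_force: 50.0
```

Run:
```python
from h import *
o=telemetry.get_obs();print(o["ee_pos"],o["eef_rot"],o["force"],o["moment"])
```

```text
[ 0.59667332 -0.2206864   0.12093572] [-3.14152336e+00  6.06746167e-04  2.28463237e+00] [-4.8360283   0.09548775  8.97223012] [0.11631159 0.85562935 0.12902461]
```

Turned 75.6° while pressed. Next is a gentle lift, watching the force.

Request:
step_arm([
  {"dx":0,"dy":0,"dz":-0.04,"rx":0,"ry":0,"rz":0,"claw":1},
  {"dx":0,"dy":0,"dz":-0.04,"rx":0,"ry":0,"rz":0,"claw":1},
  {"dx":0,"dy":0,"dz":-0.04,"rx":0,"ry":0,"rz":0,"claw":1},
  {"dx":0,"dy":0,"dz":-0.04,"rx":0,"ry":0,"rz":0,"claw":1},
  {"dx":0,"dy":0,"dz":0,"rx":0,"ry":0,"rz":0,"claw":1},
])

```text
time_s: 12.3
ee_pos: [0.5966, -0.2205, 0.1362]
eef_rot: [-3.141, -0.0, 2.284]
force: [-1.8, -0.2, 1.1]
grip_width: 0.056
grip_force: 50.0
```

Request:
step_arm([
  {"dx":0,"dy":0,"dz":-0.1,"rx":0,"ry":0,"rz":0,"claw":1},
  {"dx":0,"dy":0,"dz":-0.1,"rx":0,"ry":0,"rz":0,"claw":1},
  {"dx":0,"dy":0,"dz":-0.1,"rx":0,"ry":0,"rz":0,"claw":1},
  {"dx":0,"dy":0,"dz":-0.1,"rx":0,"ry":0,"rz":0,"claw":1},
  {"dx":0,"dy":0,"dz":-0.1,"rx":0,"ry":0,"rz":0,"claw":1},
  {"dx":0,"dy":0,"dz":-0.1,"rx":0,"ry":0,"rz":0,"claw":1},
  {"dx":0,"dy":0,"dz":-0.1,"rx":0,"ry":0,"rz":0,"claw":1},
  {"dx":0,"dy":0,"dz":0,"rx":0,"ry":0,"rz":0,"claw":1},
  {"dx":0,"dy":0,"dz":0,"rx":0,"ry":0,"rz":0,"claw":1},
  {"dx":0,"dy":0,"dz":0,"rx":0,"ry":0,"rz":0,"claw":1},
])

```text
time_s: 13.3
ee_pos: [0.5965, -0.2205, 0.2054]
eef_rot: [-3.141, -0.001, 2.284]
force: [-0.3, -0.0, -0.9]
grip_width: 0.0558
grip_force: 50.0
```

Run:
```python
from h import *
o=telemetry.get_obs();print(o["ee_pos"],o["eef_rot"],o["force"],o["grip_width"],o["joint_vel"].round(4))
p=viewer.camera("scene");cv2.imwrite("pics/f1.png",cv2.resize(p["img"][110:345,130:380,::-1],(800,600) if 0 else (638,600),interpolation=cv2.INTER_CUBIC))
```

```text
[ 0.59652059 -0.2204718   0.2053984 ] [-3.14116089e+00 -8.25005880e-04  2.28430776e+00] [-0.32673436 -0.03818786 -0.87494677] 0.0558392045605993 [ 0.0007  0.0008 -0.0002  0.0016  0.0009  0.001 ]
```

View pics/f1.png

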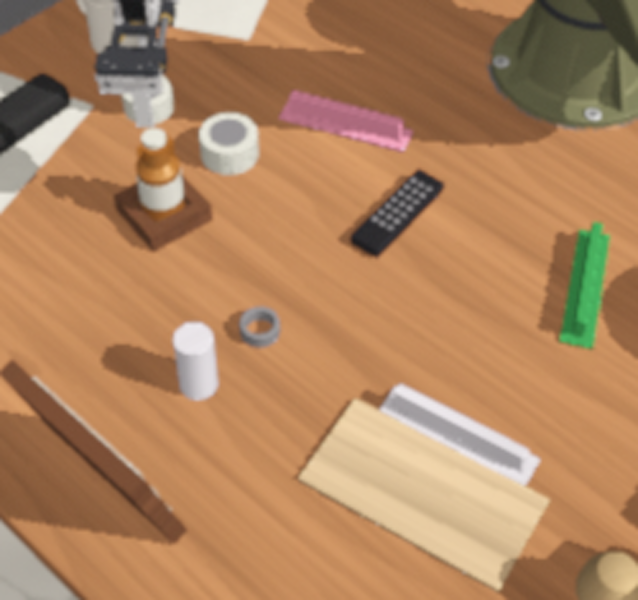

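The cap is held level in the gripper at (148,100), above the open bottle mouth at (153,137). The straightedge is still flush on the board at (385,400)–(530,475), and nothing else has moved. Handing in.

```bash
python3 -c "
from station import hand_in
print(hand_in())"
```

```text
the job is handed in; nothing more can be done
None
```

I handed the job in at about 13 s. The straightedge lies flush along the board's near edge and released, and the cap is off, held level about 5 cm above the open bottle; hand-in returned no verdict.

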